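# Uncover the mixer drive and seat the mixing jar on its pegs

### The arm

A 7-joint arm with a two-finger parallel gripper is mounted at the origin on a cart in front of the work surface, level with it; the furniture and walls round the work are solid. World frame = base frame: x ahead of the robot, y to its left, z up, the work surface at z = 0. Lengths are in m, angles in rad, forces in N, time in s.
With the tool pointing down it reaches from about 0.425 to 0.825 m from the base axis. Payload 3.6 kg.
Tool frame: the origin (TCP) lies between the finger pads, 19 mm behind the fingertips; this is the grasp point; z points along the fingers, y is the line along which they close (so a half turn about z gives the same grasp; the last joint's range is limited). The gripper opens to 93 mm and grips with 3 to 60 N. Pads are 15 mm wide; open, the fingers measure 128 mm over their backs; the gripper's body (75 mm by 188 mm) begins 65 mm behind the grasp point.
Start: joints at [1.296, 0.615, -0.013, 1.423, 0.008, 1.103, -0.04], TCP at [0.159, -0.63, 0.237] pointing down, gripper open.
Joint ranges: [-3.12, 3.12], [-0.3, 2.06], [-1.34, 1.32], [0.26, 2.42], [-1.36, 4.5], [0.01, 1.98], [-2.84, 2.84]. Speed limits (rad/s): [2.79, 2.79, 3.14, 3.14, 3.14, 3.14, 3.14].

### API

Orientations are given as [roll, pitch, yaw] about the fixed x, y, z axes, in that order (R = Rz(yaw) Ry(pitch) Rx(roll)).
In Python, from bench import robot gives the robot as it stands.
- The arm moves only by the shell command python3 steer.py 'ROWS'. ROWS is a JSON list of rows, 1 to 8 of them, each of 5 numbers: dx, dy, dz in m, then a turn about the tool's z in rad, then the opening from 0.0 (shut) to 1.0 (fully open); each row shifts and turns the commanded pose from where the row before left it, along the tool's axes as they then stand; what a row does not reach is not made up. A row lasts 1/12 s, in which the tool goes at most 0.0417 m and 0.125 rad, less where a joint would pass 70% of its speed; a pose out of reach is approached as far as the arm can. The fingers move at their own pace and stop on an object; the grip force is fixed at half the most. Time passes only in rows, so rows that do not move let the fingers close. It prints the time, the measured TCP pose, the force, the opening and the grip force at its end.
- robot.get_obs(): the state, without advancing time (a new reading comes with each control period).
- robot.read_camera(name): name is "scene" or "top"; returns the picture (400x640x3 uint8, blue, green, red); there is no depth.
- robot.camera_params(name): a dict with "fx", "fy", "cx", "cy" (pixels), "dist_coeffs" ([k1, k2, p1, p2, k3] as OpenCV has them; the pictures are not rectified), "R" (3x3) and "t" (3): a world point X has camera coordinates R X + t. Camera axes: x right, y down, z forward; pixel columns grow to the right and rows downward; lengths in m; the calibration is good to about 2 mm. A picture is of the moment at which its call begins. camera_params takes no time and is no camera call.
- robot.close_job(): hands the job in; it is judged then, once.
The state is a dict: "t": time; "q": joint angles; "joint_velocities": joint speeds; "joint_efforts": joint torques, N m; "tcp_pos": TCP position; "eef_rot": TCP orientation; "contact_force": force on the tool from outside, world axes, zero at the start; "moment": the same for the moment, N m; "opening": opening from 0.0 (shut) to 1.0 (fully open); "grasp_force": force on a finger pad.
Only numpy, scipy, OpenCV 4.12 (cv2) and the standard library are available. Lean on these libraries where they do the work, as an engineer would, in place of code of your own. Each camera call takes 0.05 s, during which the arm holds its last target. There are 200 camera calls.

### The job

Take the blue dust cap off the drive of the compounding mixer and stand it right way up on the bare worktop beside the mixer. Then put the mixing jar upright onto the mixer so that its foot goes over the spindle and drops fully home over the three drive pegs, flush on the drive plate; twist the jar to find the pegs. Let go of everything and leave the other things on the counter where they are.

Things in the scene. Friction and masses are not known exactly. Their poses are not given: they have to be found in the camera images.
- mixer_base: white round motor base, fixed, 164 mm across at the bottom, tapering to 120 mm at its flat top 60 mm above the worktop. Origin: centre of its underside; z up; -x side has the grey panel with dial and keys. On top a steel drive plate, 76 mm across, top face at 64 mm, with spindle and pegs (see seat, spindle_tip)
- seat (a point): spindle axis at the drive plate's top face, z up; the jar is home with its origin here. Round it three upright pegs, 9 mm thick, 12 mm high, equally spaced on a 28 mm radius. The plate's angle is NOT reported and unrelated to the base's yaw; gears hold it (turns above about 0.35 N m), so a jar pressed under about 8 N can be twisted over the pegs without dragging them
- spindle_tip (a point): top of the central spindle, 28 mm above the seat; spindle 14 mm thick, tapering to 6 mm over its last 9 mm
- dust_cap: blue inverted-cup dust cap, 92 mm across, at the start standing on the mixer's top over spindle and pegs; 38 mm high to its flat top, hollow below (85 mm wide, 34 mm deep), with a ribbed round knob on top, 24 mm thick, rising from 38 to 64 mm. Origin: centre of its rim underneath; z up. 90 g
- cap_grip (a point): point on the axis of the cap's knob, 58 mm above the cap's origin; with the TCP here, tool pointing down, the fingertips stand 1 mm above the cap's flat top
- mixing_jar: clear jar, grey square foot (84 x 84 mm, 34 mm high), blue lid (94 mm across, top at 105 mm), on it a blue bar grip 52 mm long along the jar's x, 18 mm thick along y, 104 to 132 mm high. Grey loop handle out to 73 mm on the -x side, 43 to 93 mm high. Origin: centre of the foot's underside; z up. 0.35 to 0.57 kg
- jar_bore (a point): same point as the jar's origin: mouth of the central bore, 17 mm wide, 34 mm deep, under the foot. Round it three sockets 13.5 mm wide, 16 mm deep, on a 28 mm radius at 0, 120, 240 degrees from the jar's +x: the jar fits the pegs at three angles 120 degrees apart, within about 5 degrees; off the pegs it stays 12 mm above the seat
- jar_grip (a point): point in the bar grip, 126 mm above the jar's origin; grip across the jar's y; with the TCP here, tool pointing down, the fingertips stand 2 mm above the lid's top
- plaster_roll: bystander: small roll of plaster lying flat, 50 mm wide, 25 mm high; origin under its centre
- parcel_tape: bystander: roll of brown parcel tape lying flat, 110 mm wide, 24 mm high; origin under its centre
- dropper_bottle: bystander: clear squeeze bottle standing, 51 mm wide, 106 mm high; origin under its centre

How it is judged:
On the way, in this order (a step that is already met when the one before it is completed fails the run):
1. the dust cap stands right way up on the worktop beside the mixer, released (height (world z) of dust_cap below 0.006 m and angle between dust_cap's own z axis and vertical below 0.1 rad and horizontal distance between dust_cap and seat above 0.11 m and contact force between the fingers and dust_cap below 0.1 N), for 0.2 s.
2. the jar is fully home on the drive plate (horizontal distance between mixing_jar and seat below 0.004 m and z of mixing_jar in the frame of seat below 0.003 m and angle between mixing_jar's own z axis and vertical below 0.06 rad), for 0.2 s.
At the end, for the whole second after the job is handed in: Jar upright (0.06 rad) on the mixer, origin within 4 mm of the spindle axis and at most 3 mm above the drive plate, so the pegs are in their sockets; cap right way up (0.1 rad) on the worktop (origin below 6 mm), over 110 mm from the spindle axis; both at rest (all of step 2 and z of mixing_jar in the frame of seat above -0.004 m and linear speed of each of mixing_jar, dust_cap below 0.02 m/s and height (world z) of dust_cap below 0.006 m and angle between dust_cap's own z axis and vertical below 0.1 rad and horizontal distance between dust_cap and seat above 0.11 m); the robot touches nothing.
It fails at once if the jar is tipped over (more than 0.5 rad) (angle between mixing_jar's own z axis and vertical above 0.5 rad).
It fails at once if a bystander is pushed away by more than 30 mm (distance of any of plaster_roll, parcel_tape, dropper_bottle from where it was at the start of the episode above 0.03 m).
It also fails if it takes over 72 s, if anything falls off the work surface, if the arm or the gripper's body presses on something with over 40 N, if the wrist force passes 120 N, or if a joint passes its speed limit or range.

## Working session

There is one attempt and no reset: what is moved stays moved. The work goes in short steps, Python scripts to look and compute and a shell command to move; the robot and the scene stay as the last step left them, time stands still between calls to the robot, and variables do not carry over. Pictures are saved under pics/ and viewed, at most 10 in all, crops included, and the job is handed in when it is done.

```bash
ls; mkdir -p pics; python3 - <<'E'
from bench import robot
import cv2
for n in ("scene","top"):
    cv2.imwrite(f"pics/{n}0.png",robot.read_camera(n)); print(n,robot.camera_params(n))
print(robot.get_obs())
E
```

```text
bench.py
pics
steer.py
scene {'fx': 511.3254803704065, 'fy': 511.3254803704065, 'cx': 316.89530841016784, 'cy': 202.67819551349143, 'dist_coeffs': array([0.04996751, 0.        , 0.        , 0.        , 0.        ]), 'R': array([[ 0.74033059, -0.67191525,  0.02098839],
       [-0.424152  , -0.49110651, -0.76086101],
       [ 0.52154165,  0.55438642, -0.64857537]]), 't': array([-0.33722603,  0.27705926,  1.63546295])}
top {'fx': 363.43687031335924, 'fy': 363.43687031335924, 'cx': 322.985674917142, 'cy': 188.9172073862222, 'dist_coeffs': array([-0.07632692,  0.        ,  0.        ,  0.        ,  0.        ]), 'R': array([[-1.66957304e-04, -9.99998081e-01, -1.95188674e-03],
       [-9.93922060e-01,  3.80817498e-04, -1.10085394e-01],
       [ 1.10085926e-01,  1.92164373e-03, -9.93920216e-01]]), 't': array([0.01973459, 0.45625011, 1.05330433])}
{'t': 0.1, 'q': array([ 1.29650771,  0.61583773, -0.01261637,  1.42471887,  0.00810627,
        1.10338666, -0.04035372]), 'joint_velocities': array([ 9.19293554e-05, -3.71537871e-03,  1.80569796e-04, -4.36863347e-03,
       -6.04023338e-04,  2.15601643e-03,  7.75530921e-04]), 'joint_efforts': array([ 1.37924730e-03, -4.60043728e+01,  2.09830594e-01, -1.66244549e+01,
       -6.12485223e-02,  1.69377675e-02,  1.07640731e-04]), 'tcp_pos': array([ 0.15926823, -0.62950599,  0.23639363]), 'eef_rot': array([-3.13929253e+00,  3.35463422e-05,  2.47902983e-01]), 'contact_force': array([-0.81542786,  0.36704913, -0.21597031]), 'moment': array([-0.00249285,  0.02749447,  0.02632956]), 'grasp_force': 0.0, 'opening': 0.9974640519962426}
```

View pics/scene0.png

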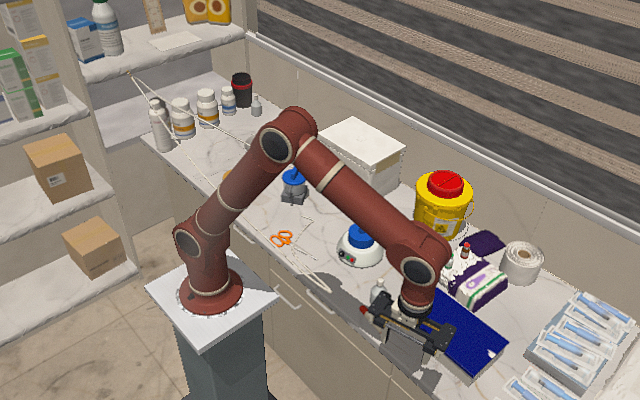

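View pics/top0.png

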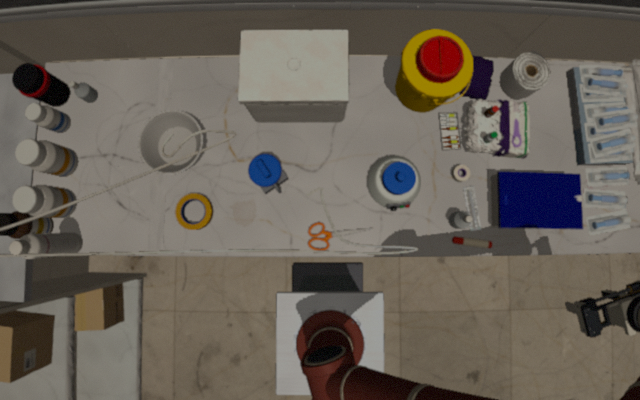

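The scene view shows the jar at about (293,187) and the capped mixer at (360,240). In the top view the jar lid is at (265,169), the cap at (398,180), and the worktop between them is free. Next I measure.

```bash
cat > h.py <<'E'
import numpy as np, cv2
from bench import robot
P={n:robot.camera_params(n) for n in("scene","top")}
def ray(n,uv):
    p=P[n];K=np.array([[p["fx"],0,p["cx"]],[0,p["fy"],p["cy"]],[0,0,1]])
    d=cv2.undistortPoints(np.array([[uv]],float),K,p["dist_coeffs"])[0,0]
    return -p["R"].T@p["t"], p["R"].T@np.array([d[0],d[1],1])
def plane(n,uv,z):
    o,d=ray(n,uv);return o+d*(z-o[2])/d[2]
def tri(a,b):
    (o1,d1),(o2,d2)=ray("scene",a),ray("top",b)
    s=np.linalg.lstsq(np.c_[d1,-d2],o2-o1,rcond=None)[0]
    p,q=o1+d1*s[0],o2+d2*s[1];return (p+q)/2,np.linalg.norm(p-q)
def proj(n,X):
    p=P[n];K=np.array([[p["fx"],0,p["cx"]],[0,p["fy"],p["cy"]],[0,0,1]])
    return cv2.projectPoints(np.array([X],float),cv2.Rodrigues(p["R"])[0],p["t"],K,p["dist_coeffs"])[0][0,0]
def blue(im,box):
    x0,y0,x1,y1=box;m=np.zeros(im.shape[:2],np.uint8)
    hsv=cv2.cvtColor(im,cv2.COLOR_BGR2HSV)
    m[y0:y1,x0:x1]=cv2.inRange(hsv,(95,120,40),(125,255,255))[y0:y1,x0:x1]
    cs=cv2.findContours(m,cv2.RETR_EXTERNAL,cv2.CHAIN_APPROX_NONE)[0]
    return m,max(cs,key=cv2.contourArea)
def crop(im,c,r,w):
    return cv2.resize(im[c[1]-r:c[1]+r,c[0]-r:c[0]+r],(w,w),interpolation=cv2.INTER_CUBIC)
E
python3 - <<'E'
from h import *
I={n:cv2.imread(f"pics/{n}0.png") for n in P}
B={("scene","cap"):(335,215,385,260),("scene","jar"):(275,160,315,195),("top","cap"):(375,155,420,200),("top","jar"):(240,145,290,195)}
for k,b in B.items():
    m,c=blue(I[k[0]],b); print(k,cv2.boundingRect(c),cv2.contourArea(c),cv2.fitEllipse(c))
t=[crop(I["scene"],(360,242),30,290),crop(I["scene"],(293,185),30,290),crop(I["top"],(397,180),30,290),crop(I["top"],(267,173),30,290)]
cv2.imwrite("pics/m.png",np.vstack([np.hstack(t[:2]),np.hstack(t[2:])]))
E
```

```text
('scene', 'cap') (349, 224, 25, 25) 386.5 ((359.1711730957031, 237.3253173828125), (18.988574981689453, 27.931394577026367), 132.531982421875)
('scene', 'jar') (282, 167, 24, 18) 254.0 ((293.1368408203125, 176.72103881835938), (16.046995162963867, 21.43518829345703), 96.32772827148438)
('top', 'cap') (382, 162, 33, 32) 767.5 ((398.32464599609375, 177.7394256591797), (30.913000106811523, 31.705503463745117), 66.08552551269531)
('top', 'jar') (249, 154, 32, 33) 782.0 ((264.6854553222656, 169.79702758789062), (31.350309371948242, 31.850038528442383), 158.25772094726562)
```

View pics/m.png

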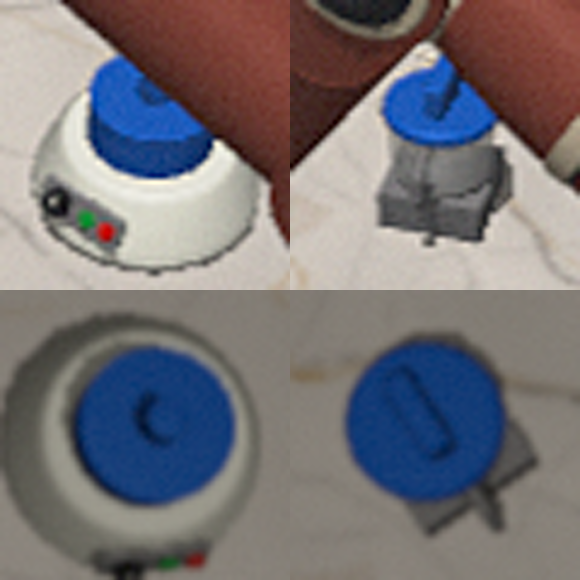

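```bash
python3 - <<'E'
from h import *
for n,uv,z in [("cap",(398.3,177.7),.098),("jar lid",(264.7,169.8),.105),("jar lid",(264.7,169.8),.10),("knob",(397+(160-145)*60/290,180+(418-435)*60/290),.124),
 ("free",(330,175),0),("tape",(194,211),.0),("plaster",(460,172),.0),("dropper",(460,216),0),("scissors",(320,235),0),("front edge",(330,252),0)]:
    print(n,plane("top",uv,z).round(3))
for a,b in [((382,195),(428,165))]:print()
E
```

```text
cap [ 0.48  -0.19   0.098]
jar lid [0.501 0.181 0.105]
jar lid [0.502 0.182 0.1  ]
knob [ 0.479 -0.19   0.124]
free [ 0.502 -0.002  0.   ]
tape [0.391 0.413 0.   ]
plaster [ 0.511 -0.403  0.   ]
dropper [ 0.376 -0.398  0.   ]
scissors [0.32  0.029 0.   ]
front edge [ 0.269 -0.001  0.   ]
```

```bash
r='[0.027,-0.029,-0.005,0,1]'; python3 steer.py '[[0.027,-0.029,-0.008,0,1],[0.027,-0.029,-0.008,0,1],[0.027,-0.029,-0.008,0,1],[0.027,-0.029,-0.008,0,1],[0.027,-0.029,-0.008,0,1],[0.027,-0.029,-0.008,0,1],[0.027,-0.029,-0.008,0,1],[0.027,-0.029,-0.008,0,1]]'
```

```text
t: 0.77
tcp_pos: [0.3123, -0.3501, 0.3016]
eef_rot: [-3.141, 0.0, 0.248]
contact_force: [0.9, -0.5, 0.6]
opening: 0.999
grasp_force: 0.0
```

```bash
python3 steer.py '[[0.027,-0.029,0,0,1],[0.027,-0.029,0,0,1],[0.027,-0.029,0,0,1],[0.027,-0.029,0,0,1],[0.027,-0.029,0,0,1],[0.027,-0.029,0,0,1],[0.027,-0.029,0,0,1],[0.027,-0.029,0,0,1]]'; python3 steer.py '[[0.027,-0.029,0,0,1],[0.027,-0.029,0,0,1],[0,0,0,0,1],[0,0,0,0,1]]'
python3 - <<'E'
from h import *
for n in P: cv2.imwrite(f"pics/{n}1.png",robot.read_camera(n))
E
```

```text
t: 1.43
tcp_pos: [0.4646, -0.0726, 0.3013]
eef_rot: [-3.142, 0.001, 0.248]
contact_force: [0.4, -0.7, 0.4]
opening: 0.997
grasp_force: 0.0
t: 1.77
tcp_pos: [0.5027, -0.0021, 0.3009]
eef_rot: [-3.14, 0.001, 0.254]
contact_force: [0.3, 0.8, 0.1]
opening: 0.997
grasp_force: 0.0
```

View pics/scene1.png

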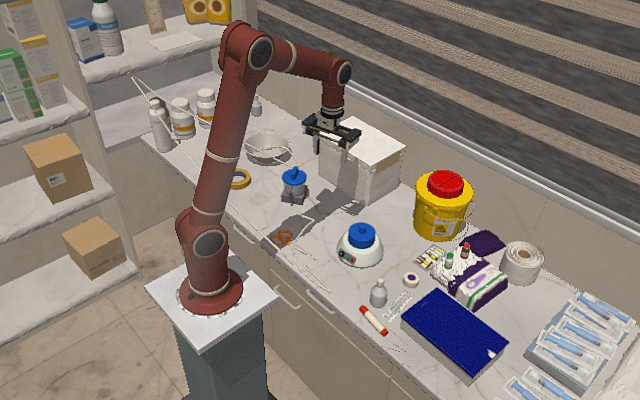

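Both objects are clear in the scene view now: jar at (293,185), mixer at (360,243). I'll zoom in to measure them.

```bash
python3 - <<'E'
from h import *
I={n:cv2.imread(f"pics/{n}1.png") for n in P}
B={("scene","cap"):(335,215,385,260),("scene","jar"):(275,160,315,200),("top","cap"):(375,155,420,200),("top","jar"):(240,145,290,195)}
for k,b in B.items():
    m,c=blue(I[k[0]],b); print(k,cv2.boundingRect(c),cv2.contourArea(c),cv2.fitEllipse(c))
def cl(im):
    l=cv2.cvtColor(im,cv2.COLOR_BGR2LAB);l[...,0]=cv2.createCLAHE(4,(2,2)).apply(l[...,0]);return cv2.cvtColor(l,cv2.COLOR_LAB2BGR)
t=[crop(I["scene"],(360,235),20,300),crop(I["scene"],(293,183),20,300),cl(crop(I["top"],(398,178),20,300)),cl(crop(I["top"],(268,173),20,300))]
cv2.imwrite("pics/m1.png",np.vstack([np.hstack(t[:2]),np.hstack(t[2:])]))
E
```

```text
('scene', 'cap') (349, 223, 26, 26) 534.0 ((361.2373046875, 235.16213989257812), (25.76226806640625, 26.576061248779297), 108.79630279541016)
('scene', 'jar') (282, 166, 24, 19) 287.5 ((293.9537353515625, 176.23167419433594), (16.90022087097168, 22.572494506835938), 86.29714965820312)
('top', 'cap') (384, 162, 31, 32) 714.0 ((399.2623596191406, 177.44802856445312), (29.146230697631836, 31.580991744995117), 164.5543975830078)
('top', 'jar') (249, 154, 32, 33) 777.5 ((264.7450866699219, 169.85076904296875), (31.320449829101562, 31.71798324584961), 175.4482879638672)
```

View pics/m1.png

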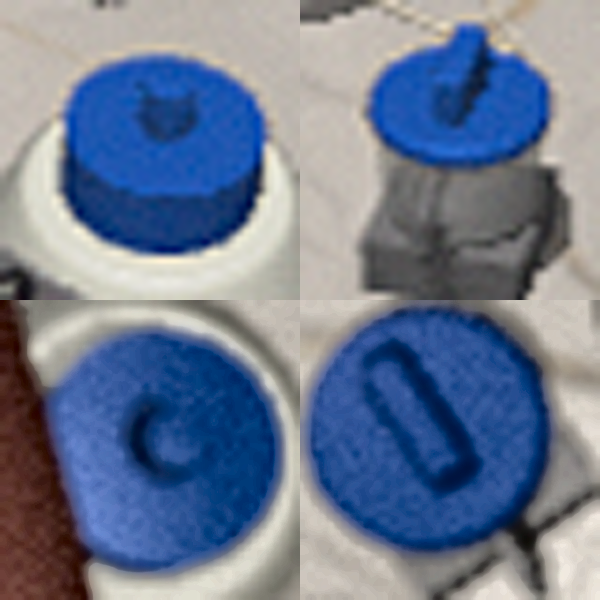

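```bash
python3 - <<'E'
from h import *
print("cap",tri((361.5,231.0),(398.3,177.7)))
print("knob", tri((340+(167)/7.5-.4,215+100/7.5-.4),(378+180/7.5-.4,158+137/7.5-.4)))
print("lid",tri((293.8,176.2),(264.7,169.8)))
I=cv2.imread("pics/top1.png");m,c=blue(I,(240,145,290,195))
l=cv2.GaussianBlur(cv2.resize(I[150:190,245:285,0],(320,320),interpolation=cv2.INTER_CUBIC).astype(np.float32),(0,0),6)
M=np.zeros((320,320),np.uint8);cv2.circle(M,(int(20*8),int(20.2*8)),100,1,-1)
md=np.median(l[M>0]);print(md)
for th in (6,10,15):
    d=((l<md-th)&(M>0)).astype(np.uint8);cs=max(cv2.findContours(d,0,1)[0],key=cv2.contourArea)
    r=cv2.minAreaRect(cs);b=cv2.boxPoints(r)/8+np.array([245,150])-.4
    W=[plane("top",p,.12) for p in b];e=[W[1]-W[0],W[2]-W[1]];L=max(e,key=np.linalg.norm)
    print(th,r,[np.linalg.norm(x).round(3) for x in e],np.degrees(np.arctan2(L[1],L[0])),np.mean(W,0))
# mixer outline, top view: base & white top
for box in [(360,145,430,215)]:
    x0,y0,x1,y1=box
print("proj seat top",proj("top",[.48,-.19,.0]),proj("scene",[.48,-.19,.0]),proj("scene",[.501,.181,.13]))
E
```

```text
cap (array([ 0.48060337, -0.19137918,  0.09449635]), np.float64(0.0014241470220616099))
knob (array([ 0.48077735, -0.19507817,  0.11205581]), np.float64(0.004547049919429679))
lid (array([0.50123713, 0.18237556, 0.09863501]), np.float64(0.0014366710767246512))
134.49992
6 ((151.619140625, 152.35198974609375), (176.22691345214844, 79.49136352539062), 57.2647705078125) [np.float64(0.027), np.float64(0.061)] -146.8240652447418 [0.50158421 0.18168383 0.12      ]
10 ((157.35430908203125, 147.5999755859375), (173.84552001953125, 63.690494537353516), 61.13727569580078) [np.float64(0.022), np.float64(0.061)] -150.60999794774088 [0.50322347 0.17974527 0.12      ]
15 ((160.59857177734375, 145.08291625976562), (171.4232635498047, 55.28033447265625), 64.63558197021484) [np.float64(0.019), np.float64(0.06)] -154.03191844798954 [0.50409213 0.1786444  0.12      ]
proj seat top [391.70173889 182.06545416] [358.79838681 250.61108571] [294.1103726 169.7227518]
```

```bash
python3 steer.py '[[-0.0115,0.0294,0.02,0,1],[-0.0115,0.0294,0.02,0,1],[-0.0115,0.0294,0.02,0,1],[-0.0115,0.0294,0.02,0,1],[-0.0115,0.0294,0.02,0,1],[-0.0115,0.0294,0.02,0,1],[0,0,0,0,0.6],[0,0,0,0,0.6]]'
```

```text
t: 2.53
tcp_pos: [0.476, -0.1969, 0.1802]
eef_rot: [-3.141, 0.004, 0.239]
contact_force: [-0.2, -0.3, 0.1]
opening: 0.903
grasp_force: 0.0
```

```bash
python3 steer.py '[[0,0,0,0,0.6],[0,0,0,0,0.6]]'
```

```text
t: 2.7
tcp_pos: [0.4792, -0.1923, 0.1823]
eef_rot: [3.141, -0.001, 0.248]
contact_force: [0.0, 0.9, -0.0]
opening: 0.761
grasp_force: 0.0
```

```bash
python3 steer.py '[[0.001,-0.002,0.02,0,0.6],[0,0,0.02,0,0.6],[0,0,0.014,0,0.6],[0,0,0.008,0,0.6],[0,0,0,0,0.6],[0,0,0,0,0.6]]'
```

```text
t: 3.2
tcp_pos: [0.48, -0.19, 0.12]
eef_rot: [3.141, -0.001, 0.249]
contact_force: [0.3, 0.5, 1.2]
opening: 0.599
grasp_force: 0.0
```

```bash
python3 steer.py '[[0,0,0,0,0.1],[0,0,0,0,0.1],[0,0,0,0,0.1],[0,0,0,0,0.1],[0,0,0,0,0.1],[0,0,0,0,0.1],[0,0,0,0,0.1],[0,0,0,0,0.1]]'
```

```text
t: 3.87
tcp_pos: [0.4798, -0.191, 0.1199]
eef_rot: [3.141, -0.001, 0.248]
contact_force: [-0.8, -0.5, 2.8]
opening: 0.253
grasp_force: 30.0
```

```bash
python3 steer.py '[[0,0,-0.015,0,0.1],[0,0,-0.03,0,0.1],[0,0,-0.03,0,0.1],[0,0,0,0,0.1],[0,0,0,0,0.1],[0.009,-0.03,0,0,0.1],[0.01,-0.03,0,0,0.1],[0.009,-0.03,0,0,0.1]]'; python3 steer.py '[[0.01,-0.03,0,0,0.1],[0.009,-0.03,0,0,0.1],[0.009,-0.032,0,0,0.1],[0,0,0,0,0.1],[0,0,0,0,0.1],[0,0,0,0,0.1]]'
```

```text
t: 4.53
tcp_pos: [0.4831, -0.0956, 0.1928]
eef_rot: [-3.14, 0.003, 0.246]
contact_force: [0.8, 0.0, -0.7]
opening: 0.254
grasp_force: 30.0
t: 5.03
tcp_pos: [0.488, -0.0011, 0.1932]
eef_rot: [-3.142, 0.003, 0.248]
contact_force: [-0.2, -0.1, -1.3]
opening: 0.251
grasp_force: 30.0
```

```bash
python3 steer.py '[[0,0,0.03,0,0.1],[0,0,0.03,0,0.1],[0,0,0.03,0,0.1],[0,0,0.028,0,0.1],[0,0,0.006,0,0.1],[0,0,0.004,0,0.1],[0,0,0.003,0,0.1],[0,0,0,0,0.1]]'; python3 steer.py '[[0,0,0.001,0,0.1],[0,0,0,0,0.1]]'
```

```text
t: 5.7
tcp_pos: [0.4897, -0.001, 0.0641]
eef_rot: [3.141, -0.001, 0.247]
contact_force: [0.6, 0.1, -0.6]
opening: 0.252
grasp_force: 30.0
t: 5.87
tcp_pos: [0.4899, -0.0005, 0.0636]
eef_rot: [3.141, -0.002, 0.248]
contact_force: [-0.1, -1.1, -0.5]
opening: 0.252
grasp_force: 30.0
```

```bash
python3 steer.py '[[0,0,0.002,0,0.1],[0,0,0.001,0,0.1],[0,0,0.001,0,0.1],[0,0,0,0,0.1],[0,0,0,0,0.1]]'
```

```text
t: 6.28
tcp_pos: [0.4894, -0.0004, 0.0598]
eef_rot: [3.141, -0.001, 0.248]
contact_force: [-1.5, 0.2, 9.1]
opening: 0.255
grasp_force: 30.0
```

```bash
python3 steer.py '[[0,0,0,0,0.7],[0,0,0,0,0.7],[0,0,0,0,0.7],[0,0,0,0,0.7],[0,0,0,0,0.7],[0,0,-0.02,0,0.7],[0,0,-0.035,0,0.7],[0,0,-0.04,0,0.7]]'; python3 steer.py '[[0,0,-0.04,0,0.8],[0,0,-0.03,0,0.8],[0.008,-0.03,-0.015,-0.09,0.8],[0.008,-0.03,0,-0.09,0.8],[0.008,-0.03,0,-0.09,0.8],[0,0,0,0,0.8],[0,0,0,0,0.8],[0,0,0,0,0.8]]'
python3 - <<'E'
from h import *
for n in P: cv2.imwrite(f"pics/{n}2.png",robot.read_camera(n))
I={n:cv2.imread(f"pics/{n}2.png") for n in P}
t=[crop(I["scene"],(360,240),22,290),crop(I["scene"],(325,212),22,290),crop(I["top"],(395,180),22,290),crop(I["top"],(328,178),22,290)]
cv2.imwrite("pics/m2.png",np.vstack([np.hstack(t[:2]),np.hstack(t[2:])]))
print(proj("scene",[.488,0,.04]),proj("top",[.488,0,.04]))
E
```

```text
t: 6.95
tcp_pos: [0.4874, -0.0005, 0.1529]
eef_rot: [-3.14, 0.005, 0.248]
contact_force: [1.3, -1.0, 0.1]
opening: 0.693
grasp_force: 0.0
t: 7.62
tcp_pos: [0.4817, 0.0912, 0.2381]
eef_rot: [3.141, 0.001, 0.516]
contact_force: [-0.9, -1.0, -0.3]
opening: 0.802
grasp_force: 0.0
[323.72446332 213.55187273] [329.65089138 177.617082  ]
```

View pics/m2.png

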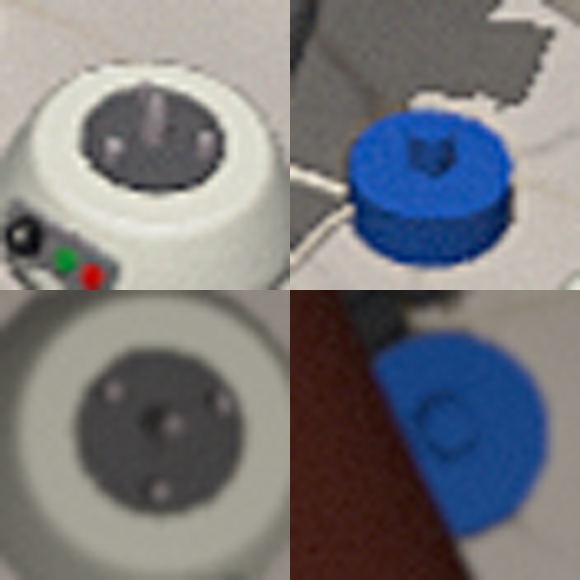

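The cap stands upright on the worktop. In the top crop the plate's centre is at about (160,430), with pegs at (115,392), (224,405) and (161,490) and the spindle tip at (172,424). I work out the seat and peg angle from these.

```bash
python3 - <<'E'
from h import *
I={n:cv2.imread(f"pics/{n}2.png") for n in P}
def seg(n,c,s=8,r=22):
    g=cv2.GaussianBlur(crop(cv2.cvtColor(I[n],cv2.COLOR_BGR2GRAY),c,r,2*r*s),(0,0),3)
    o=lambda p:np.array(p)/s+np.array(c)-r-.5+.5/s
    t=cv2.threshold(g,0,255,cv2.THRESH_BINARY_INV+cv2.THRESH_OTSU)[1]
    cs=cv2.findContours(t,0,1)[0]
    k=min((x for x in cs if cv2.contourArea(x)>4000),key=lambda x:np.linalg.norm(np.mean(x[:,0],0)-r*s))
    h=cv2.convexHull(k);e=cv2.fitEllipse(h);m=np.zeros_like(g);cv2.drawContours(m,[h],-1,1,-1)
    md=np.median(g[m>0]);b=((g>md+10)&(cv2.erode(m,np.ones((15,15)))>0)).astype(np.uint8)
    q,_,st,ce=cv2.connectedComponentsWithStats(b)
    return o(e[0]),np.array(e[1])/s,[(o(ce[i]),st[i,4]) for i in range(1,q) if st[i,4]>60]
T=seg("top",(395,180));S=seg("scene",(360,240));print(T);print(S)
c=plane("top",T[0],.064);print("plate",c,"tri",tri(S[0],T[0]))
for u,a in T[2]:
    p=plane("top",u,.075);d=p-c;print(p.round(4),np.hypot(*d[:2]).round(4),np.degrees(np.arctan2(d[1],d[0])).round(1)%120)
for z in(.09,):print("tip",[plane("top",u,z).round(4) for u,a in T[2]])
for n,cc in(("top",(391.5,181)),):
    pass
E
```

```text
(array([396.74396324, 179.06667519]), array([25.44646263, 26.09482193]), [(array([389.915625  , 172.84519231]), np.int32(520)), (array([406.5525    , 174.78720588]), np.int32(425)), (array([399.09407895, 178.01328947]), np.int32(475)), (array([397.06195887, 188.17018398]), np.int32(462))])
(array([360.72007179, 238.93891716]), array([16.20557594, 22.19099998]), [(array([360.78880058, 235.41965318]), np.int32(1730)), (array([368.59220679, 239.29050926]), np.int32(648)), (array([354.73535714, 239.89982143]), np.int32(700))])
plate [ 0.48039014 -0.19266676  0.064     ] tri (array([ 0.48059159, -0.1932973 ,  0.05902108]), np.float64(0.0012059702332816009))
[ 0.4968 -0.1713  0.075 ] 0.0269 52.6
[ 0.4912 -0.2189  0.075 ] 0.0284 52.400000000000006
[ 0.4819 -0.1972  0.075 ] 0.0048 48.3
[ 0.4528 -0.1907  0.075 ] 0.0277 56.0
tip [array([ 0.4944, -0.1685,  0.09  ]), array([ 0.4889, -0.2154,  0.09  ]), array([ 0.4798, -0.1941,  0.09  ]), array([ 0.4511, -0.1877,  0.09  ])]
```

```bash
python3 steer.py '[[0.0206,-0.0229,0,0,0.6],[0.0206,-0.0229,0,0,0.6],[0.0206,-0.0229,0.02,0,0.6],[0,0,0.03,0,0.6],[0,0,0.015,0,0.6],[0,0,0,0,0.6],[0,0,0,0,0.6],[0,0,0,0,0.6]]'
```

```text
t: 8.38
tcp_pos: [0.5026, 0.1817, 0.1744]
eef_rot: [3.141, -0.002, 0.516]
contact_force: [0.8, -0.0, 0.4]
opening: 0.604
grasp_force: 0.0
```

```bash
python3 steer.py '[[-0.001,0,0.02,0,0.6],[0,0,0.015,0,0.6],[0,0,0.008,0,0.6],[0,0,0.003,0,0.6],[0,0,0,0,0.6],[0,0,0,0,0.6]]'; python3 steer.py '[[0,0,0,0,0.05],[0,0,0,0,0.05],[0,0,0,0,0.05],[0,0,0,0,0.05],[0,0,0,0,0.05],[0,0,0,0,0.05],[0,0,0,0,0.05],[0,0,0,0,0.05]]'
```

```text
t: 8.88
tcp_pos: [0.5015, 0.1822, 0.1285]
eef_rot: [3.141, -0.002, 0.517]
contact_force: [1.2, 0.5, 0.4]
opening: 0.604
grasp_force: 0.0
t: 9.55
tcp_pos: [0.5007, 0.182, 0.1275]
eef_rot: [3.142, -0.0, 0.518]
contact_force: [-0.5, 0.2, 0.5]
opening: 0.193
grasp_force: 29.5
```

```bash
python3 steer.py '[[0,0,-0.01,0,0.05],[0,0,-0.02,0,0.05],[0,0,-0.025,0,0.05],[0,0,-0.025,0,0.05],[0,0,-0.025,0,0.05],[0,0,-0.02,0,0.05],[0,0,-0.005,0,0.05],[0,0,0,0,0.05]]'; python3 steer.py '[[0,0,0,-0.08,0.05],[0,0,0,-0.09,0.05],[0,0,0,-0.09,0.05],[0,0,0,-0.08,0.05],[0,0,0,-0.076,0.05],[0,0,0,0,0.05],[0,0,0,0,0.05],[0,0,0,0,0.05]]'
```

```text
t: 10.22
tcp_pos: [0.501, 0.1822, 0.2587]
eef_rot: [3.141, -0.003, 0.518]
contact_force: [0.1, -0.0, -3.9]
opening: 0.185
grasp_force: 29.7
t: 10.88
tcp_pos: [0.5001, 0.1816, 0.2563]
eef_rot: [-3.14, 0.002, 0.932]
contact_force: [0.3, 0.5, -4.2]
opening: 0.191
grasp_force: 29.7
```

```bash
python3 steer.py '[[-0.012,0.008,0,0,0.05],[-0.024,0.016,0,0,0.05],[-0.025,0.0165,0,0,0.05],[-0.025,0.0165,0,0,0.05],[-0.025,0.0165,0,0,0.05],[-0.025,0.0165,0,0,0.05],[-0.025,0.0165,0,0,0.05],[-0.025,0.0165,0,0,0.05]]'; python3 steer.py '[[-0.025,0.0165,0,0,0.05],[-0.025,0.0165,0,0,0.05],[-0.025,0.0165,0,0,0.05],[-0.024,0.0165,0,0,0.05],[-0.018,0.012,0,0,0.05],[-0.01,0.007,0,0,0.05],[0,0,0,0,0.05],[0,0,0,0,0.05]]';python3 steer.py '[[0,0,0,0,0.05],[0,0,0,0,0.05],[0,0,0,0,0.05]]'
python3 - <<'E'
from h import *
for n in P: cv2.imwrite(f"pics/{n}3.png",robot.read_camera(n))
I={n:cv2.imread(f"pics/{n}3.png") for n in P}
t=[crop(I["scene"],(362,215),45,390),crop(I["top"],(395,180),45,390)]
cv2.imwrite("pics/m3.png",np.hstack(t))
E
```

```text
t: 11.55
tcp_pos: [0.4884, -0.0421, 0.2573]
eef_rot: [-3.141, 0.0, 0.933]
contact_force: [0.4, 0.1, -4.7]
opening: 0.193
grasp_force: 29.7
t: 12.22
tcp_pos: [0.4817, -0.1923, 0.2572]
eef_rot: [-3.14, -0.001, 0.933]
contact_force: [0.5, 0.8, -4.1]
opening: 0.193
grasp_force: 29.7
t: 12.47
tcp_pos: [0.4821, -0.1914, 0.2576]
eef_rot: [-3.141, -0.001, 0.937]
contact_force: [-0.5, 0.7, -3.8]
opening: 0.191
grasp_force: 29.7
```

View pics/m3.png

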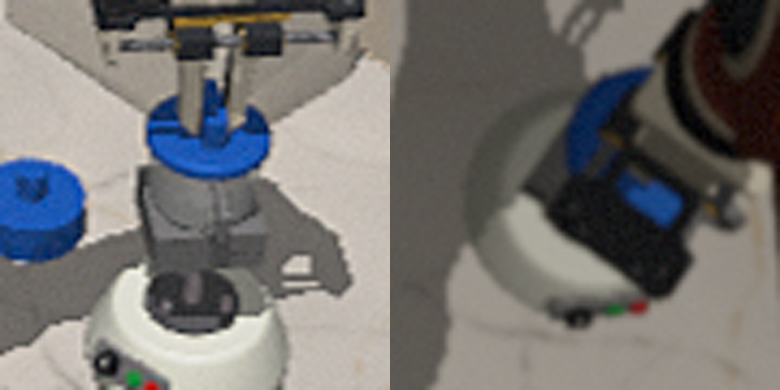

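The jar hangs upright above the plate: lid centre in the crop about (208,127), spindle just below the foot. I compare the lid against where it should project.

```bash
python3 - <<'E'
from h import *
I=cv2.imread("pics/scene3.png")
m,c=blue(I,(330,180,352,215));print(cv2.boundingRect(c))
z=.2576-.1275
for zz in (.10,.095):
  a=np.linspace(0,6.283,60);q=np.array([proj("scene",[.482+.047*np.cos(t),-.1915+.047*np.sin(t),z+zz]) for t in a])
  print(q.min(0),q.max(0))
# same check at start: lid in scene1 was x 282..306, y..185
q=np.array([proj("scene",[.501+.047*np.cos(t),.182+.047*np.sin(t),.0975]) for t in a]);print(q.min(0),q.max(0))
E
```

```text
(330, 208, 6, 7)
[350.16006396 190.74001363] [379.69509933 209.74896051]
[350.061251   191.92829359] [379.53707552 210.95171718]
[281.5519117 169.0568033] [306.43473701 184.21791589]
```

```bash
python3 steer.py '[[-0.0027,0,0.008,0,0.05],[0,0,0.01,0,0.05],[0,0,0.008,0,0.05],[0,0,0.005,0,0.05],[0,0,0,0,0.05],[0,0,0,0,0.05]]';python3 steer.py '[[0,0,0.004,0,0.05],[0,0,0.004,0,0.05],[0,0,0.004,0,0.05],[0,0,0.003,0,0.05],[0,0,0.002,0,0.05],[0,0,0,0,0.05],[0,0,0,0,0.05]]'
```

```text
t: 13.07
tcp_pos: [0.4799, -0.1954, 0.2259]
eef_rot: [-3.14, 0.0, 0.934]
contact_force: [0.1, -0.8, -4.1]
opening: 0.192
grasp_force: 29.7
t: 13.65
tcp_pos: [0.4802, -0.1955, 0.2094]
eef_rot: [-3.141, -0.0, 0.934]
contact_force: [0.6, -0.3, -3.9]
opening: 0.189
grasp_force: 29.7
```

```bash
python3 steer.py '[[0.0014,-0.0011,0.002,0,0.05],[0,0,0.002,0,0.05],[0,0,0.002,0,0.05],[0,0,0.001,0,0.05],[0,0,0,0,0.05],[0,0,0,0,0.05]]'
```

```text
t: 14.15
tcp_pos: [0.4801, -0.1937, 0.2024]
eef_rot: [-3.141, -0.0, 0.934]
contact_force: [0.6, 0.0, -4.1]
opening: 0.19
grasp_force: 29.7
```

```bash
python3 steer.py '[[0,0,0.001,0,0.05],[0,0,0.001,0,0.05],[0,0,0.001,0,0.05],[0,0,0,0,0.05],[0,0,0,0,0.05]]'
```

```text
t: 14.57
tcp_pos: [0.48, -0.1937, 0.1994]
eef_rot: [-3.141, -0.0, 0.934]
contact_force: [0.1, 0.1, -4.2]
opening: 0.19
grasp_force: 29.7
```

```bash
python3 steer.py '[[0,0,0.002,0,0.05],[0,0,0.002,0,0.05],[0,0,0.002,0,0.05],[0,0,0.001,0,0.05],[0,0,0,0,0.05],[0,0,0,0,0.05]]'
```

```text
t: 15.07
tcp_pos: [0.48, -0.1937, 0.1923]
eef_rot: [-3.141, -0.0, 0.934]
contact_force: [-0.0, 0.7, -4.4]
opening: 0.191
grasp_force: 29.7
```

```bash
python3 steer.py '[[0,0,0.001,0,0.05],[0,0,0.001,0,0.05],[0,0,0,0,0.05],[0,0,0,0,0.05]]'
```

```text
t: 15.4
tcp_pos: [0.4804, -0.1938, 0.1915]
eef_rot: [3.14, -0.0, 0.934]
contact_force: [-2.4, 1.4, 4.4]
opening: 0.189
grasp_force: 29.7
```

Contact comes at TCP z = 0.1915, which is the predicted home height. I release and retreat.

```bash
python3 steer.py '[[0,0,0,0,0.6],[0,0,0,0,0.6],[0,0,0,0,0.6],[0,0,0,0,0.6],[0,0,0,0,0.6],[0,0,-0.02,0,0.6],[0,0,-0.03,0,0.6],[0,0,-0.03,0,0.6]]'; python3 steer.py '[[0,0,-0.03,0,0.6],[0.03,-0.02,0,0,0.6],[0.03,-0.02,0,0,0.6],[0.03,-0.02,0,0,0.6],[0.03,-0.02,0,0,0.6],[0.03,-0.02,0,0,0.6],[0,0,0,0,0.6],[0,0,0,0,0.6]]'
python3 - <<'E'
from h import *
I={n:robot.read_camera(n) for n in P}
cv2.imwrite("pics/m4.png",np.hstack([crop(I["scene"],(350,225),45,390),crop(I["top"],(375,180),45,390)]))
m,c=blue(I["scene"],(340,190,395,235));print(cv2.boundingRect(c))
q=np.array([proj("scene",[.480+.047*np.cos(t),-.1937+.047*np.sin(t),.064+.097]) for t in np.linspace(0,6.28,60)]);print(q.min(0),q.max(0))
E
```

```text
t: 16.07
tcp_pos: [0.4795, -0.1935, 0.2706]
eef_rot: [-3.139, 0.0, 0.934]
contact_force: [-0.1, -0.4, -0.5]
opening: 0.6
grasp_force: 0.0
t: 16.73
tcp_pos: [0.4889, -0.0111, 0.3007]
eef_rot: [3.142, -0.001, 0.94]
contact_force: [0.7, -1.2, 0.7]
opening: 0.599
grasp_force: 0.0
(350, 205, 27, 23)
[348.87255113 207.34445914] [377.64921611 226.58663885]
```

View pics/m4.png

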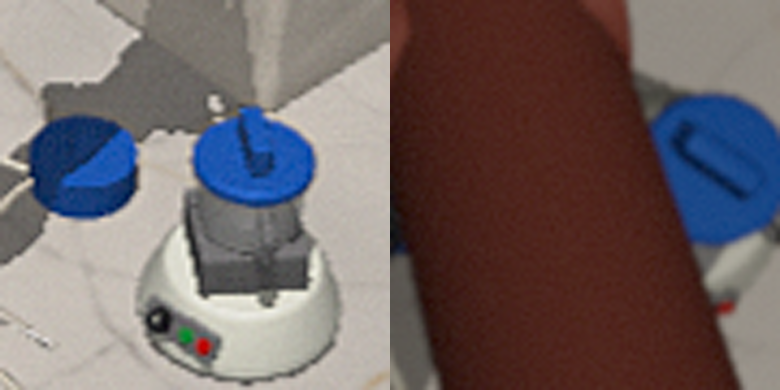

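The jar sits upright and flush on the plate, its lid at the predicted pixel height (lower edge in row 228, predicted 227). The cap stands on the worktop, and the gripper is clear. I hand the job in.

```bash
python3 -c "
from bench import robot
print(robot.close_job())"
```

```text
the job is handed in; nothing more can be done
None
```

The job is handed in after about 17 s of the 72 s allowed, with no verdict shown: the dust cap stands upright on the worktop beside the mixer, and the jar is home on the drive plate over the pegs, with the gripper clear of everything.

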